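# Make up the shaft kit and the ring kit

## Robot

A 6-joint arm with a two-finger parallel gripper is mounted at the origin on a cart in front of the work surface, level with it; the furniture and walls round the work are solid. World frame = base frame: x ahead of the robot, y to its left, z up, the work surface at z = 0. Lengths are in m, angles in rad, forces in N, time in s.
With the tool pointing down it reaches from about 0.3 to 0.875 m from the base axis. Payload 6.4 kg.
Tool frame: the origin (TCP) lies at the very end of the fingers, on their centre line; the grasp point (between the pads) lies 19 mm behind it; z points along the fingers, y is the line along which they close (so a half turn about z gives the same grasp; the last joint's range is limited). The gripper opens to 88 mm and grips with 3 to 60 N. Pads are 18 mm wide; open, the fingers measure 123 mm over their backs; the gripper's body (75 mm by 187 mm) begins 45 mm behind the grasp point.
Start: joints at [0.924, 0.181, 1.607, -0, 1.354, -0.206], TCP at [0.245, 0.52, 0.239] pointing down, gripper open.
Joint ranges: [-2.99, 2.99], [-0.89, 2.07], [0.3, 2.58], [-1.14, 4.28], [0, 2.63], [-3.12, 3.12]. Speed limits (rad/s): [2.57, 2.57, 3.01, 3.14, 3.14, 3.14].

## Interface

Orientations are given as [roll, pitch, yaw] about the fixed x, y, z axes, in that order (R = Rz(yaw) Ry(pitch) Rx(roll)).
In Python, from station import r, capture, spot_in, place_of gives the robot as it stands.
- The arm moves only by the tool play_rows, never from a script. Its argument "motion" is one flat list of numbers, 6 for each row, row after row: the shift along the tool's x, y, z in cm, then the turn, a rotation vector about the tool's x, y, z in rad. A call has 1 to 20 rows; each row is the pose to reach, as a shift and turn from the pose commanded when the call began, along the tool's axes at that moment; what a row does not reach only later rows make up. A row lasts 1/8 s, in which the tool goes at most 62.5 mm and 10.7 degrees, less where a joint would pass 70% of its speed; a pose out of reach is approached as far as the arm can. A call with a gripper value outside its range is refused whole. "jaw" is the gripper's target within -1 to 1 (fully open at 1, half-way at 0, shut at -1), set as the call begins (left out, the last holds). The fingers move at their own pace and stop on an object; "squeeze" is the grip in N (left out, the last holds). Time passes only in rows, so rows that repeat a pose let the fingers close. It gives the time, the measured TCP pose, the force, the opening and the grip force at its end, in the units of the state.
- r.state(): the state, without advancing time (a new reading comes with each control period).
- capture(name): name is "side" or "top" or "wrist"; returns a dict with "image" (400x640x3 uint8, blue, green, red), "fx", "fy", "cx", "cy" (pixels), "k1" (the pictures are not rectified: a ray, as slopes to the right and down, at radius r is drawn at 1 + k1 r^2 times it, then the intrinsics apply), "camera_from_world" (4x4, takes a point from world to camera coordinates). Camera axes: x right, y up, looking along -z (the intrinsics and any distortion apply to the point x, -y, -z); pixel columns grow to the right and rows downward; lengths in m; the calibration is good to about 2 mm. A picture is of the moment at which its call begins. There is no depth.
- r.job_done(): hands the job in; it is judged then, once.
Trained networks look in a picture, given as the dict that the camera call returned (one of the last four; its "shot" number tells which), for a name from the list of things; names that differ only in an ending like _2 or _b are one class to them, and where a whole thing is asked for, a point or a joint stands for the part that bears it (a point fixed in the world has none). Each returns a list of dicts, best first, with "conf" (0 to 1); they miss things now and then, are a little off and sometimes report something else, mostly with a low value. They report only what shows in the picture. A call takes as long as a camera call.
- spot_in(picture, target): "at" ([column, row] in pixels, amid what is visible of it).
- place_of(picture, target): "at" ([column, row] in pixels: a listed point, or the origin of a listed thing).
The state is a dict: "time": time; "joint_pos": joint angles; "dq": joint speeds; "effort": joint torques, N m; "tcp_pos": TCP position; "ee_rot": TCP orientation; "contact_force": force on the tool from outside, world axes, zero at the start; "torque": the same for the moment, N m; "finger_gap": finger opening in m; "finger_force": force on a finger pad.
Only numpy, scipy, OpenCV 4.12 (cv2) and the standard library are available. Lean on these libraries where they do the work, as an engineer would, in place of code of your own. Each camera call takes 0.05 s, during which the arm holds its last target. There are 200 camera calls.

## Task

Make up the two kits in the black pocketed trays: the tray with the stepped shaft also gets the large brass gear and the brass bush, and the other tray gets the steel ring, the small steel gear and the grey spacer, each part lying flat, the way up it lies now, in the pocket cut to its size. One part of the second kit has been put by mistake into the large gear's pocket of the shaft tray, and must go to its own pocket; the other parts are in the grey stock tray. Leave the shaft in its slot and the black collar in its place in the stock tray.

Things in the scene. Friction and masses are not known exactly. Their poses are not given: they have to be found in the camera images.
- shaft_tray: Black kit tray with light pocket floors, fixed, 118 (x) x 154 (y) x 5.5 mm; the one with the long slot. Origin: centre of underside; x away from the robot at yaw 0. Pocket floors 2 mm, upper face 5.5 mm above the desk. Pocket centres in its frame (x, y): large gear, 52 mm wide, at (-22, -34) mm; bush, 33 mm wide, at (-22, +40) mm; shaft slot, 22 x 80 mm along y, at (+34, 0) mm
- ring_tray: The other black kit tray, same size, heights and frame, with three round pockets and empty at the start: ring's pocket, 51 mm across, at (-22, -34) mm; spacer's pocket, 31 mm across, at (-22, +40) mm; small gear's pocket, 41 mm across, at (+32, +4) mm
- stock_tray: Grey open parts tray, fixed, 162 (x) x 262 (y) mm over its rim, 146 x 246 mm inside, walls 24 mm high, floor 2 mm above the desk. Origin: centre of its underside, long side along its y. Five parts stand in it, at its centre and at about (+-40, +-64) mm from it; there is more room beside each part along the tray's y than along its x
- shaft: Stepped steel shaft, 75 mm long along its y, 18 mm thick, lying in the slot of the shaft tray: already right, stays there. Origin: middle of its underside
- small_gear: Small steel spur gear, 33 mm across, toothed rim 9 mm thick (12 mm with the hub on top), lying flat. Origin: centre of its underside, z up. Starts in the stock tray or, as the wrong part, in the large gear's pocket
- large_gear: Large brass spur gear, 44 mm across, toothed rim 8 mm thick (11 mm with the hub on top), lying flat in the stock tray. Origin: centre of its underside, z up
- bush: Flanged brass bush, 25 mm across its flange, 17 mm high, standing on its flange in the stock tray. Origin: centre of its underside, z up
- spacer: Plain light-grey spacer sleeve, 23 mm across, 14 mm high, standing upright. Origin: centre of its underside, z up. Starts in the stock tray or, as the wrong part, in the large gear's pocket
- ring: Plain steel ring, 43 mm across, 14 mm high, lying flat. Origin: centre of its underside, z up. Starts in the stock tray or, as the wrong part, in the large gear's pocket
- collar: Black collar, 31 mm across, 9 mm high, in the stock tray; belongs to neither kit, stays there. Origin: centre of its underside

How it is judged:
By the outcome, as a careful person would: the job done as asked, in the order asked, and still so for the second after the job is handed in, with the robot touching nothing.
It also fails if it takes over 106 s, if anything falls off the work surface, if the arm or the gripper's body presses on something with over 40 N, if the wrist force passes 120 N, or if a joint passes its speed limit or range.

## Working session

There is one attempt and no reset: what is moved stays moved. The work goes in short steps, Python scripts to look and compute and a tool call to move; the robot and the scene stay as the last step left them, time stands still between calls to the robot, and variables do not carry over. Pictures are saved under pics/ and viewed, at most 14 in all, crops included, and the job is handed in when it is done.

Besides the shell and the picture viewer there is one more tool, called after ">>>" in YAML: its name, and indented under it one key for each argument. play_rows: Moves the arm, as the interface text tells. Its arguments: {"type":"object","properties":{"motion":{"type":"array"},"jaw":{"type":"number"},"squeeze":{"type":"number"}},"required":["motion"]}

```bash
ls; mkdir -p pics; cat > h.py <<'E'
import numpy as np, cv2
from station import r, capture, spot_in, place_of
def ray(p,uv):
    K=np.array([[p['fx'],0,p['cx']],[0,p['fy'],p['cy']],[0,0,1]])
    q=cv2.undistortPoints(np.array([[uv]],float),K,np.array([p['k1'],0,0,0,0.]))[0,0]
    M=np.array(p['camera_from_world']); R=M[:3,:3]; o=-R.T@M[:3,3]
    return o,R.T@np.array([q[0],-q[1],-1])
def at(p,uv,z):
    o,d=ray(p,uv); return (o+d*(z-o[2])/d[2])
def pix(p,X):
    M=np.array(p['camera_from_world']); c=M[:3,:3]@np.array(X)+M[:3,3]
    x,y=c[0]/-c[2],-c[1]/-c[2]; s=1+p['k1']*(x*x+y*y)
    return np.array([p['fx']*x*s+p['cx'],p['fy']*y*s+p['cy']])
E
python3 - <<'E'
from h import *
s=r.state(); print(s)
for n in ['top','side']:
    p=capture(n); cv2.imwrite(f'pics/{n}0.png',p['image'])
    M=np.array(p['camera_from_world']); print(n,p['fx'],p['k1'],-M[:3,:3].T@M[:3,3])
    for t,z in dict(shaft_tray=0,ring_tray=0,stock_tray=0,shaft=.002,small_gear=.002,large_gear=.002,bush=.002,spacer=.002,ring=.002,collar=.002).items():
        for q in place_of(p,t)[:2]: print(t,np.round(q['at'],1),round(q['conf'],2),np.round(at(p,q['at'],z),4)[:2])
E
```

```text
pics
{'time': 0.0, 'joint_pos': array([ 9.23720836e-01,  1.81518269e-01,  1.60796675e+00,  3.66194909e-06,
        1.35376891e+00, -2.06288595e-01]), 'dq': array([ 0.00038004, -0.00087054,  0.00034857,  0.00041231,  0.00089805,
        0.00070752]), 'effort': array([-8.43785292e-04, -4.33885932e+01, -3.41840494e+01,  7.00506871e-02,
        3.87509074e-02, -9.02702868e-05]), 'tcp_pos': array([0.24498882, 0.519636  , 0.23784287]), 'ee_rot': array([-3.13996733e+00, -3.43775416e-04,  2.70080469e+00]), 'contact_force': array([ 0.5646996 ,  0.71109209, -0.49451449]), 'torque': array([0.02868243, 0.00962418, 0.01122025]), 'finger_force': 0.0, 'finger_gap': 0.08803912845610867}
top 385.4470963157173 -0.07320090072470836 [ 0.46397684 -0.14122049  0.879455  ]
shaft_tray [238.  233.7] 0.67 [0.4598 0.0215]
ring_tray [257.8 151.8] 0.63 [ 0.6476 -0.0261]
stock_tray [357.4 231. ] 0.68 [ 0.4597 -0.2507]
shaft [244.  216.7] 0.55 [0.4981 0.007 ]
shaft [330.5 218.7] 0.47 [ 0.4892 -0.1899]
small_gear [252.2 245.7] 0.43 [ 0.4319 -0.0108]
large_gear [386.2 248.1] 0.8 [ 0.4193 -0.3151]
bush [377.2 215.7] 0.42 [ 0.4935 -0.2969]
spacer [331.2 251.6] 0.45 [ 0.4146 -0.1896]
spacer [378.2 213.1] 0.28 [ 0.4994 -0.2994]
ring [327.7 217. ] 0.57 [ 0.4932 -0.1837]
collar [357.2 233.4] 0.55 [ 0.4543 -0.2499]
side 466.9535067867104 0.03739410945915273 [0.5416951  0.56219466 0.52696143]
shaft_tray [374.5 279.6] 0.83 [0.4613 0.015 ]
ring_tray [262.2 265.9] 0.83 [ 0.6445 -0.0224]
stock_tray [365.5 188.5] 0.57 [ 0.4527 -0.2543]
shaft [354.6 275. ] 0.57 [0.4926 0.0058]
small_gear [388.7 269.3] 0.79 [ 0.436  -0.0062]
large_gear [379.9 173.5] 0.49 [ 0.4165 -0.3106]
bush [341.4 173.6] 0.42 [ 0.5004 -0.3128]
spacer [392.6 204.1] 0.7 [ 0.4045 -0.1929]
spacer [379.3 174.2] 0.44 [ 0.4181 -0.3076]
ring [346.  205.5] 0.9 [ 0.4965 -0.1908]
ring [342.5 175. ] 0.51 [ 0.4983 -0.3069]
collar [367.6 191.3] 0.45 [ 0.4496 -0.2405]
```

```bash
python3 - <<'E'
import cv2
a=cv2.imread('pics/top0.png')[110:290,190:430]
cv2.imwrite('pics/top0c.png',cv2.resize(a,None,fx=3.3,fy=3.3,interpolation=cv2.INTER_CUBIC))
E
```

```text
(no output)
```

View pics/top0c.png

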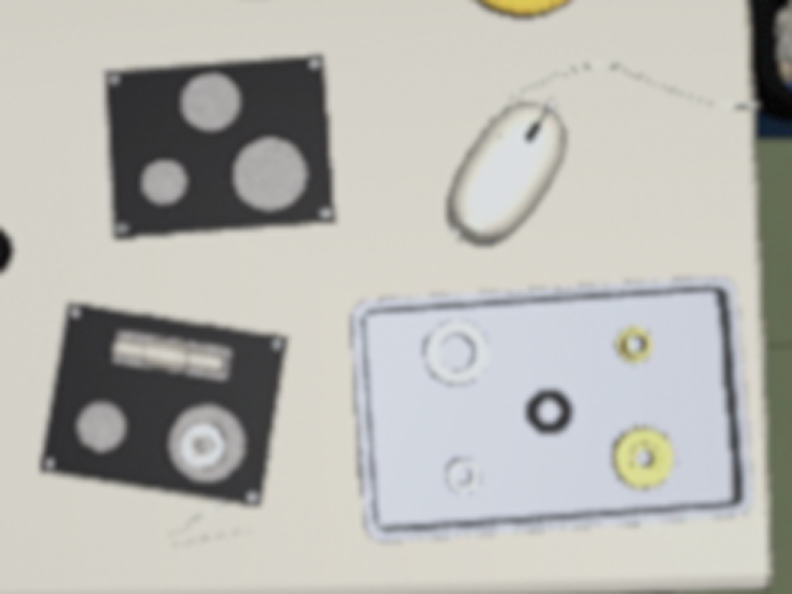

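View pics/side0.png

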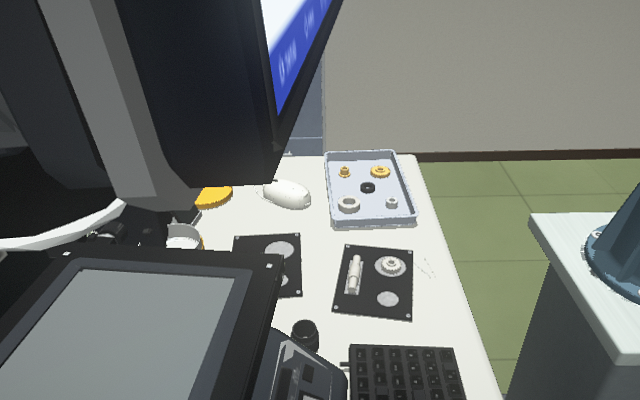

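The shaft tray holds the small gear (with hub) in its large pocket, at crop (204,444). In the stock tray: ring upper left (458,352), bush upper right (634,344), collar in the centre, spacer lower left (463,475) and large gear lower right (643,457). I still have to check obstacles along the path.

View pics/top0.png

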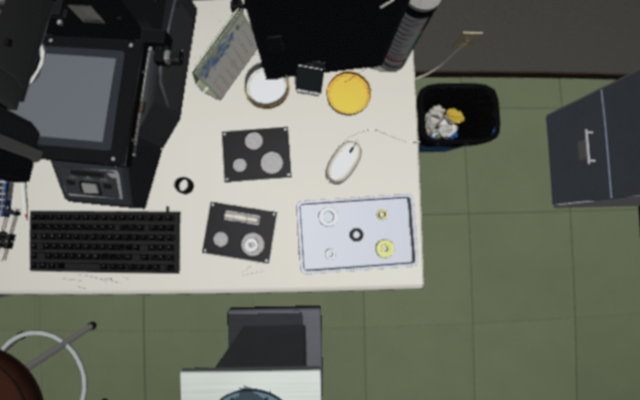

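```bash
cat >> h.py <<'E'
def go(tx,ty,tz,yaw):
    s=r.state(); P=s['tcp_pos']; y=s['ee_rot'][2]
    d=np.array([tx,ty,tz])-P; c,n=np.cos(y),np.sin(y)
    dy=(yaw-y+np.pi)%(2*np.pi)-np.pi
    print('t',round(s['time'],2),'P',P.round(4),'yaw',round(y,4),'-> row',np.round([100*(c*d[0]+n*d[1]),100*(n*d[0]-c*d[1]),-100*d[2],0,0,-dy],3))
def fit(p,pts,world_z,model):
    # 2D rigid fit of model points to seen points
    W=np.array([at(p,u,world_z)[:2] for u in pts]); m=np.array(model)
    a,b=m-m.mean(0),W-W.mean(0)
    psi=np.arctan2((a[:,0]*b[:,1]-a[:,1]*b[:,0]).sum(),(a*b).sum())
    R=np.array([[np.cos(psi),-np.sin(psi)],[np.sin(psi),np.cos(psi)]])
    t=W.mean(0)-R@m.mean(0); return t,psi,np.linalg.norm(W-(m@R.T+t),axis=1),R
E
python3 - <<'E'
from h import *
p=capture('top')
f=lambda a:[np.array(u)/3.3+[190,110] for u in a]
c=[(.059,.077),(.059,-.077),(-.059,.077),(-.059,-.077)]
# outer corners, +y = left, +x = up
for n,a,z,m in [('shaft',[(67,304),(287,338),(41,470),(261,504)],.0055,c),('ring',[(105,71),(323,56),(115,238),(334,221)],.0055,c),
  ('stock',[(352,300),(737,280),(370,538),(748,512)],.024,[(.081,.131),(.081,-.131),(-.081,.131),(-.081,-.131)])]:
    t,psi,e,R=fit(p,f(a),z,m); print(n,t.round(4),psi.round(4),(e*1e3).round(1))
go(.44,-.02,.30,np.pi)
E
```

```text
shaft [0.4628 0.0169] -0.1715 [1.2 1.8 1.6 1.5]
ring [ 0.6409 -0.0234] 0.0507 [0.4 0.8 1.  0.9]
stock [ 0.4546 -0.2479] 0.0345 [1.3 2.5 3.6 4.7]
t 1.15 P [0.2453 0.52   0.2387] yaw 2.7007 -> row [-40.649 -40.535  -6.128   0.      0.     -0.441]
```

The trays are clear of tall things; the tape, cup and mouse stay outside the carrying path.

>>> play_rows:
  motion: [-40.6,-40.5,-6.1,0,0,-0.441,-40.6,-40.5,-6.1,0,0,-0.441,-40.6,-40.5,-6.1,0,0,-0.441,-40.6,-40.5,-6.1,0,0,-0.441,-40.6,-40.5,-6.1,0,0,-0.441,-40.6,-40.5,-6.1,0,0,-0.441,-40.6,-40.5,-6.1,0,0,-0.441,-40.6,-40.5,-6.1,0,0,-0.441,-40.6,-40.5,-6.1,0,0,-0.441,-40.6,-40.5,-6.1,0,0,-0.441,-40.6,-40.5,-6.1,0,0,-0.441,-40.6,-40.5,-6.1,0,0,-0.441]
  jaw: 0.15

```text
time: 2.65
tcp_pos: [0.4393, -0.0187, 0.2995]
ee_rot: [3.141, -0.0, -3.141]
contact_force: [-0.1, 1.2, 1.3]
finger_gap: 0.0504
finger_force: 0.0
```

```bash
python3 - <<'E'
from h import *
p=capture('wrist'); cv2.imwrite('pics/w1.png',p['image'])
M=np.array(p['camera_from_world']); print(p['fx'],p['k1'],-M[:3,:3].T@M[:3,3],M[:3,:3].round(2).tolist())
go(.44,-.02,.30,np.pi); s=r.state(); print(s['finger_gap'],s['ee_rot'],s['joint_pos'].round(2))
for t,z in dict(shaft_tray=0,ring_tray=0,stock_tray=0,shaft=.002,small_gear=.002,large_gear=.002,bush=.002,spacer=.002,ring=.002).items():
    for q in place_of(p,t)[:1]: print(t,np.round(q['at'],1),round(q['conf'],2),np.round(at(p,q['at'],z),4)[:2])
E
```

```text
318.07989290822906 -0.03959194173080053 [ 0.35554673 -0.01804096  0.44645993] [[-0.0, 1.0, 0.0], [-0.95, 0.0, -0.32], [-0.32, -0.0, 0.95]]
t 2.7 P [ 0.4393 -0.0184  0.2995] yaw -3.1403 -> row [-0.067 -0.159 -0.046  0.     0.     0.001]
0.050972886433208665 [ 3.14117368e+00 -2.96741215e-04 -3.14026324e+00] [-0.31 -0.18  1.85  0.    1.48 -1.89]
shaft_tray [337.9 171.3] 0.66 [0.4601 0.0164]
ring_tray [310.5 277.9] 0.9 [ 0.6362 -0.0236]
stock_tray [154.9 166.6] 0.87 [ 0.4527 -0.2474]
shaft [332.9 199.5] 0.76 [0.5021 0.0098]
small_gear [318.4 155.2] 0.77 [ 0.4365 -0.0118]
large_gear [108.3 146.4] 0.72 [ 0.4228 -0.3093]
bush [117.8 196.7] 0.76 [ 0.4976 -0.3101]
spacer [193.  136.1] 0.49 [ 0.4094 -0.1859]
ring [199.3 196.8] 0.88 [ 0.4979 -0.187 ]
```

View pics/w1.png

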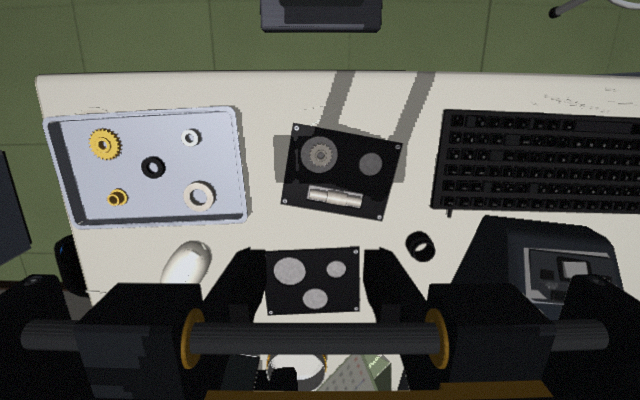

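The wrist view shows everything: shaft tray (340,172), ring tray (312,280), and the stock tray with gear (106,144), bush (117,198), ring (199,196), spacer (191,137) and collar (152,167). Next I'll rectify it to metric planes for precision.

```bash
cat >> h.py <<'E'
def warp(p,z,x0,x1,y0,y1,s=.0005):
    # rows: x descending, cols: y descending
    X=np.arange(x1,x0,-s); Y=np.arange(y1,y0,-s)
    g=np.stack(np.meshgrid(X,Y,indexing='ij')+[np.full((len(X),len(Y)),z)] if False else [*np.meshgrid(X,Y,indexing='ij'),np.full((len(X),len(Y)),z)])
    M=np.array(p['camera_from_world']); c=np.tensordot(M[:3,:3],g,1)+M[:3,3][:,None,None]
    x,y=c[0]/-c[2],c[1]/c[2]; k=1+p['k1']*(x*x+y*y)
    return cv2.remap(p['image'],(p['fx']*x*k+p['cx']).astype('f4'),(p['fy']*y*k+p['cy']).astype('f4'),cv2.INTER_CUBIC)
E
python3 - <<'E'
from h import *
p=capture('wrist'); S=.0005
def big(mask):
    cs,_=cv2.findContours(mask.astype('u1'),cv2.RETR_EXTERNAL,cv2.CHAIN_APPROX_NONE); return max(cs,key=cv2.contourArea)
for n,x,y,z in [('shaft',.461,.0165,.0055),('ring',.639,-.0235,.0055)]:
    w=warp(p,z,x-.085,x+.085,y-.1,y+.1); cv2.imwrite(f'pics/{n}w.png',w)
    g=cv2.cvtColor(w,6)
    c=big(cv2.morphologyEx((g<75).astype('u1'),cv2.MORPH_OPEN,np.ones((9,9))))
    (u,v),sz,a=cv2.minAreaRect(c); print(n,'ctr',round(x+.085-v*S,4),round(y+.1-u*S,4),np.array(sz)*S*1e3,a)
for n,x,y,z,h in [('large_gear',.4228,-.3093,.010,28),('bush',.4976,-.3101,.006,18),('spacer',.4094,-.1859,.016,17),('ring',.4979,-.187,.016,27)]:
    w=warp(p,z,x-.035,x+.035,y-.035,y+.035); cv2.imwrite(f'pics/{n}p.png',w)
w=warp(p,.011,.435-.035,.435+.035,-.012-.035,-.012+.035)
cv2.imwrite('pics/parts.png',cv2.resize(np.hstack([cv2.imread(f'pics/{n}p.png') for n in ['large_gear','bush','spacer','ring']]+[w]),None,fx=1.13,fy=1.13))
w=warp(p,.024,.34,.57,-.41,-.09,.0005); cv2.imwrite('pics/stockw.png',w)
a=[cv2.imread(f'pics/{n}w.png') for n in('shaft','ring')]
cv2.imwrite('pics/trays.png',np.hstack(a))
E
```

```text
shaft ctr 0.4623 0.0183 [154.73590088 118.01966858] 10.30484676361084
ring ctr 0.6439 -0.0344 [130.99554443 179.61897278] 88.91908264160156Traceback (most recent call last):
  File "<stdin>", line 13, in <module>
    return _nx.concatenate(arrs, 1, dtype=dtype, casting=casting)
           ~~~~~~~~~~~~~~~^^^^^^^^^^^^^^^^^^^^^^^^^^^^^^^^^^^^^^^
ValueError: all the input array dimensions except for the concatenation axis must match exactly, but along dimension 0, the array at index 0 has size 140 and the array at index 2 has size 141
```

```bash
python3 - <<'E'
from h import *
p=capture('wrist'); S=.0005
L=[]
for n,x,y,z in [('large_gear',.4228,-.3093,.010),('bush',.4976,-.3101,.006),('spacer',.4094,-.1859,.016),('ring',.4979,-.187,.016),('small',.4365,-.0118,.011)]:
    w=warp(p,z,x-.035,x+.035,y-.035,y+.035)[:140,:140].copy(); cv2.drawMarker(w,(70,70),(0,0,255),0,8); L.append(w)
a=[warp(p,.0055,x-.085,x+.085,y-.1,y+.1)[:340,:400] for x,y in[(.4623,.0183),(.6409,-.0234)]]
b=cv2.resize(np.hstack(L),(800,160)); cv2.imwrite('pics/all.png',np.vstack([b,np.hstack(a)]))
w=warp(p,.024,.34,.57,-.41,-.09); cv2.imwrite('pics/stockw.png',w)
E
```

```text
(no output)
```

View pics/all.png

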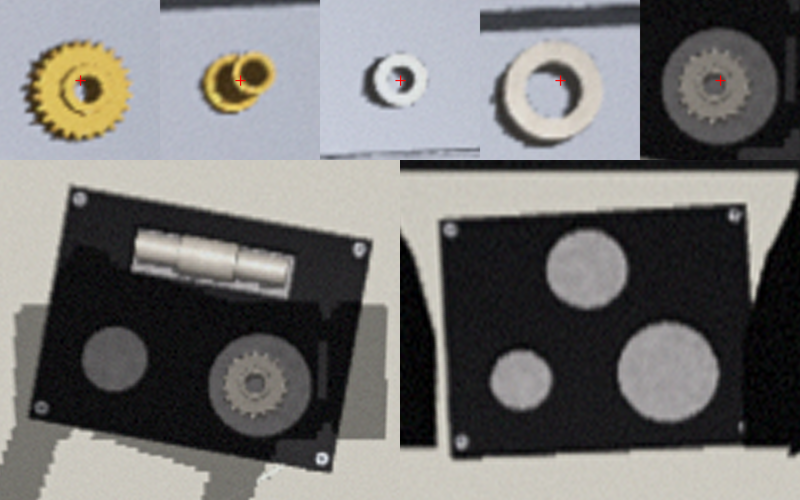

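View pics/stockw.png

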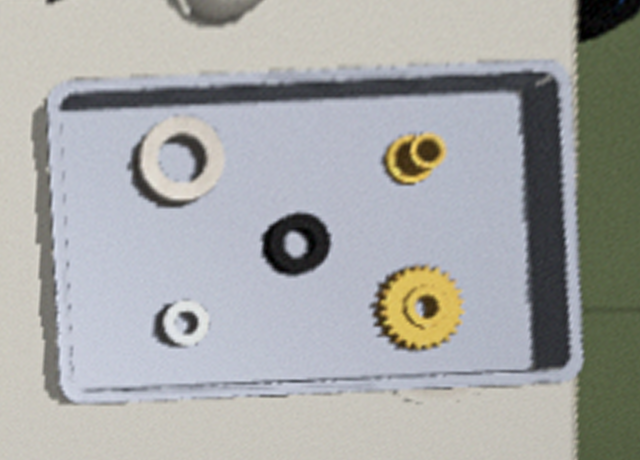

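Results, in m, with ψ the tray yaw in rad:

| Item | Position | ψ |
|---|---|---|
| Shaft tray | (.4623, .0183) | -.18 |
| Ring tray | (.640, -.022) | +.045 |
| Stock tray | (.4535, -.248) | +.05 |
| Small gear | (.434, -.010) | |
| Large gear | (.4184, -.309) | |
| Bush | (.4963, -.307) | |
| Spacer | (.4094, -.186) | |
| Ring | (.493, -.184) | |

All of these agree with the nominal layout.

```bash
python3 -c "
from h import *
go(.434,-.010,.06,np.pi-.18)"
```

```text
t 3.25 P [ 0.4397 -0.0194  0.2997] yaw -3.1412 -> row [ 0.57   0.937 23.972  0.     0.     0.18 ]
```

>>> play_rows:
  motion: [0.3,0.5,6,0,0,0.09,0.6,0.95,12,0,0,0.18,0.6,0.95,18,0,0,0.18,0.6,0.95,24,0,0,0.18,0.6,0.95,24,0,0,0.18,0.6,0.95,24,0,0,0.18,0.6,0.95,24,0,0,0.18]

```text
time: 4.12
tcp_pos: [0.4362, -0.0107, 0.0627]
ee_rot: [-3.141, 0.006, 2.962]
contact_force: [0.3, 0.4, 0.7]
finger_gap: 0.0509
finger_force: 0.0
```

```bash
python3 - <<'E'
from h import *
p=capture('wrist'); go(.434,-.010,.0068,np.pi-.18)
L=[]
w=warp(p,.011,.39,.48,-.06,.04,.00025); 
cv2.drawMarker(w,(int((.04+.010)/.00025),int((.48-.434)/.00025)),(0,0,255),0,12)
cv2.imwrite('pics/w2.png',np.hstack([w,cv2.resize(p['image'],(390,w.shape[0]))]))
E
```

```text
t 4.17 P [ 0.436  -0.0106  0.0625] yaw 2.9619 -> row [0.208 0.025 5.57  0.    0.    0.   ]
```

View pics/w2.png

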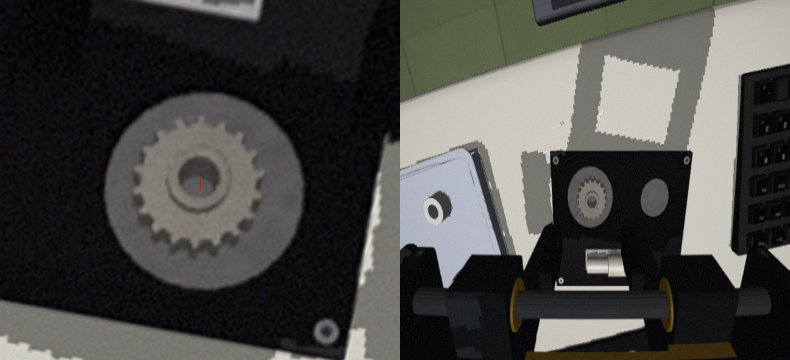

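The marker sits on the gear hub to within 1 mm. Descending in two steps.

>>> play_rows:
  motion: [0.1,0,2.5,0,0,0,0.2,0,4.6,0,0,0,0.2,0,4.6,0,0,0,0.2,0,4.6,0,0,0]

```text
time: 4.68
tcp_pos: [0.433, -0.0099, 0.0152]
ee_rot: [-3.141, 0.003, 2.962]
contact_force: [0.0, 0.7, 0.2]
finger_gap: 0.0506
finger_force: 0.0
```

```bash
python3 -c "
from h import *
go(.434,-.010,.0068,np.pi-.18);print(r.state()['ee_rot'])"
```

```text
t 4.67 P [ 0.433  -0.0099  0.0152] yaw 2.9619 -> row [-0.1    0.013  0.843  0.     0.     0.   ]
[-3.14128078e+00  2.59756525e-03  2.96185404e+00]
```

>>> play_rows:
  motion: [-0.05,0,0.4,0,0,0,-0.05,0,0.7,0,0,0,-0.05,0,0.7,0,0,0,-0.05,0,0.7,0,0,0]

```text
time: 5.18
tcp_pos: [0.4322, -0.0097, 0.0067]
ee_rot: [3.142, -0.0, 2.962]
contact_force: [-0.1, 0.5, -0.0]
finger_gap: 0.0508
finger_force: 0.0
```

>>> play_rows:
  motion: [0,0,0,0,0,0,0,0,0,0,0,0,0,0,0,0,0,0,0,0,0,0,0,0]
  jaw: -0.6
  squeeze: 20

```text
time: 5.68
tcp_pos: [0.4323, -0.0097, 0.0067]
ee_rot: [-3.142, 0.0, 2.962]
contact_force: [-0.2, -0.5, -0.4]
finger_gap: 0.0315
finger_force: 20.0
```

>>> play_rows:
  motion: [0,0,-2.5,0,0,0,0,0,-5.3,0,0,0,-4,0.6,-5.3,0,0,-0.04,-9,1.4,-5.3,0,0,-0.09,-14,2.1,-5.3,0,0,-0.14,-19,2.9,-5.3,0,0,-0.19,-23.6,3.6,-5.3,0,0,-0.225,-23.6,3.6,-4.5,0,0,-0.225,-23.6,3.6,-3,0,0,-0.225,-23.6,3.6,-2.3,0,0,-0.225,-23.6,3.6,-2.3,0,0,-0.225,-23.6,3.6,-2.3,0,0,-0.225]

```text
time: 7.18
tcp_pos: [0.6708, -0.0165, 0.0302]
ee_rot: [-3.141, 0.0, -3.096]
contact_force: [0.1, -0.3, 0.3]
finger_gap: 0.0314
finger_force: 20.0
```

```bash
python3 - <<'E'
from h import *
s=r.state(); print(s['finger_gap'],s['finger_force'])
p=capture('wrist'); go(.671,-.0167,.0075,np.pi+.045)
w=warp(p,.0055,.55,.75,-.12,.08,.0004); 
for X,Y in [(.672,-.0167),(.62,-.0572),(.6163,.0166)]: cv2.drawMarker(w,(int((.08-Y)/.0004),int((.75-X)/.0004)),(0,0,255),0,12)
cv2.imwrite('pics/w3.png',w)
E
```

```text
0.03136077740796654 19.999949634075165
t 7.22 P [ 0.6711 -0.0166  0.0304] yaw -3.0965 -> row [ 0.006 -0.012  2.294  0.     0.     0.   ]
```

View pics/w3.png

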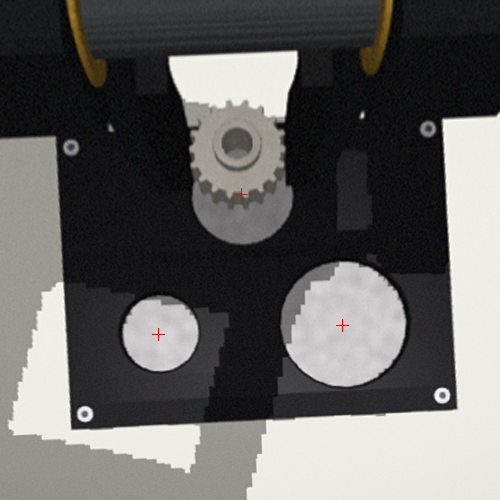

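All three pocket markers fall on the pocket centres. Lower and release.

>>> play_rows:
  motion: [0,0,1.2,0,0,0,0,0,2.3,0,0,0,0,0,2.3,0,0,0,0,0,2.3,0,0,0,0,0,2.3,0,0,0]

```text
time: 7.85
tcp_pos: [0.6705, -0.0164, 0.0061]
ee_rot: [3.141, -0.001, -3.096]
contact_force: [-0.1, -0.5, 0.5]
finger_gap: 0.0319
finger_force: 20.0
```

>>> play_rows:
  motion: [0,0,0,0,0,0,0,0,0,0,0,0,0,0,0,0,0,0,0,0,-4,0,0,0,0,0,-9,0,0,0,0,0,-9,0,0,0,0,0,-9,0,0,0]
  jaw: 0.2

```text
time: 8.72
tcp_pos: [0.6705, -0.0164, 0.0964]
ee_rot: [3.141, -0.0, -3.096]
contact_force: [-0.4, 0.2, -1.0]
finger_gap: 0.053
finger_force: 0.0
```

```bash
cat >> h.py <<'E'
def look(fn,z,x,y,h=.1,marks=(),s=.0004):
    p=capture('wrist'); w=warp(p,z,x-h,x+h,y-h,y+h,s).copy()
    for X,Y in marks: cv2.drawMarker(w,(int((y+h-Y)/s),int((x+h-X)/s)),(0,0,255),0,10)
    cv2.imwrite(fn,w); return p
E
python3 - <<'E'
from h import *
look('pics/w4.png',.011,.645,-.022,marks=[(.672,-.0167)])
go(.493,-.184,.08,np.pi+.05)
E
```

```text
t 8.78 P [ 0.6698 -0.0163  0.0953] yaw -3.0965 -> row [ 1.8422e+01 -1.5959e+01  1.5300e+00  0.0000e+00  0.0000e+00 -5.0000e-03]
```

View pics/w4.png

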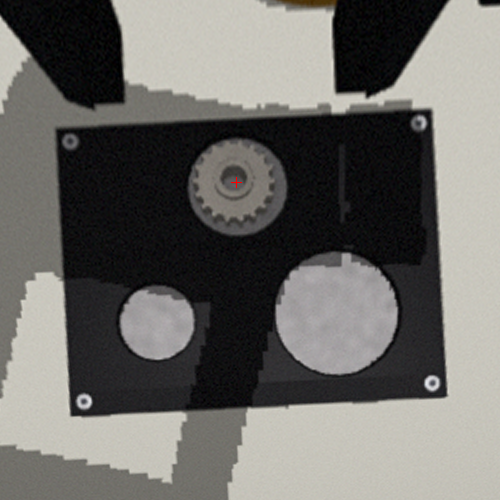

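The small gear lies in its pocket. The ring is next.

>>> play_rows:
  motion: [4,-3.5,0,0,0,0,8.5,-7.4,0,0,0,0,13,-11.3,0,0,0,0,17,-14.7,1,0,0,0,18.4,-16,2.5,0,0,0,18.4,-16,3.5,0,0,0,18.4,-16,3.5,0,0,0,18.4,-16,3.5,0,0,0]
  jaw: 0.45

```text
time: 9.78
tcp_pos: [0.4953, -0.1837, 0.0617]
ee_rot: [3.141, 0.0, -3.095]
contact_force: [0.6, -0.1, -0.9]
finger_gap: 0.0637
finger_force: 0.0
```

```bash
python3 - <<'E'
from h import *
look('pics/w5.png',.016,.46,-.21,.1,marks=[(.493,-.184),(.4094,-.1863)])
go(.493,-.184,.007,np.pi+.05); s=r.state(); print(s['finger_gap'])
E
```

```text
t 9.82 P [ 0.4954 -0.1839  0.0619] yaw -3.0946 -> row [ 2.370e-01 -3.000e-03  5.491e+00  0.000e+00  0.000e+00 -3.000e-03]
0.06424332023572055
```

View pics/w5.png

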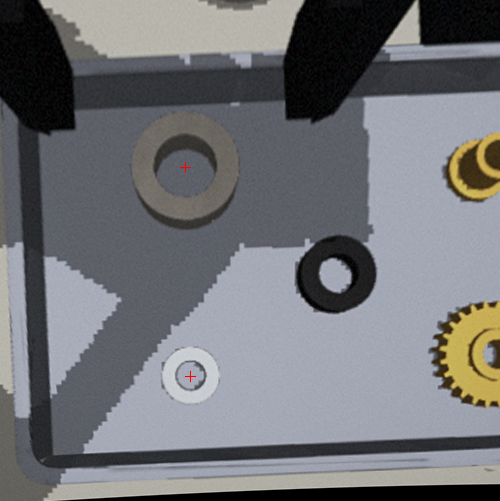

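The ring and spacer markers are centred on the parts.

>>> play_rows:
  motion: [0.1,0,2.5,0,0,0,0.2,0,4.8,0,0,0,0.2,0,5.3,0,0,0,0.2,0,5.3,0,0,0,0.2,0,5.3,0,0,0]

```text
time: 10.45
tcp_pos: [0.4932, -0.1851, 0.0098]
ee_rot: [-3.14, 0.002, -3.096]
contact_force: [-0.1, 0.5, 0.7]
finger_gap: 0.0637
finger_force: 0.0
```

>>> play_rows:
  motion: [0,0,0,0,0,0,0,0,0,0,0,0,0,0,0,0,0,0,0,0,0,0,0,0]
  jaw: -0.4

```text
time: 10.95
tcp_pos: [0.4926, -0.1849, 0.0091]
ee_rot: [-3.141, 0.0, -3.096]
contact_force: [-0.8, 0.0, 4.3]
finger_gap: 0.0425
finger_force: 20.0
```

```bash
python3 - <<'E'
from h import *
go(.62,-.0572,.1,np.pi+.045)
E
```

```text
t 10.95 P [ 0.4926 -0.1849  0.0091] yaw -3.0964 -> row [-13.309  12.181  -9.09    0.      0.      0.   ]
```

>>> play_rows:
  motion: [0,0,-3,0,0,0,0,0,-6.5,0,0,0,-2,2,-8,0,0,0,-5.5,5,-8,0,0,0,-9.5,8.7,-7,0,0,0,-13.3,12.2,-5,0,0,0,-13.3,12.2,-3,0,0,0,-13.3,12.2,-2,0,0,0,-13.3,12.2,-2,0,0,0,-13.3,12.2,-2,0,0,0]

```text
time: 12.2
tcp_pos: [0.6196, -0.058, 0.0294]
ee_rot: [-3.141, 0.001, -3.098]
contact_force: [-0.6, 0.6, -1.2]
finger_gap: 0.0429
finger_force: 20.0
```

```bash
python3 - <<'E'
from h import *
print(r.state()['finger_gap']); go(.62,-.0572,.0092,np.pi+.045)
E
```

```text
0.04286010582391079
t 12.2 P [ 0.6196 -0.058   0.0294] yaw -3.0979 -> row [-4.200e-02  7.400e-02  2.021e+00  0.000e+00  0.000e+00 -1.000e-03]
```

>>> play_rows:
  motion: [-0.04,0.07,1,0,0,0,-0.04,0.07,1.9,0,0,0,-0.04,0.07,2,0,0,0,-0.04,0.07,2,0,0,0,-0.04,0.07,2,0,0,0]

```text
time: 12.82
tcp_pos: [0.6198, -0.056, 0.0086]
ee_rot: [3.141, -0.0, -3.096]
contact_force: [-1.0, -0.4, -1.1]
finger_gap: 0.0423
finger_force: 20.0
```

>>> play_rows:
  motion: [0,0,0,0,0,0,0,0,0,0,0,0,0,0,0,0,0,0,0,0,-4,0,0,0,0,0,-9,0,0,0,0,0,-9,0,0,0,0,0,-9,0,0,0]
  jaw: 0.4

```text
time: 13.7
tcp_pos: [0.6197, -0.056, 0.0984]
ee_rot: [3.141, -0.0, -3.096]
contact_force: [1.1, -0.3, 0.5]
finger_gap: 0.062
finger_force: 0.0
```

```bash
python3 - <<'E'
from h import *
look('pics/w6.png',.016,.645,-.022,marks=[(.62,-.0572)])
go(.4094,-.1863,.06,np.pi+.05)
E
```

```text
t 13.75 P [ 0.619  -0.0558  0.0975] yaw -3.0964 -> row [ 2.1532e+01 -1.2088e+01  3.7460e+00  0.0000e+00  0.0000e+00 -5.0000e-03]
```

View pics/w6.png

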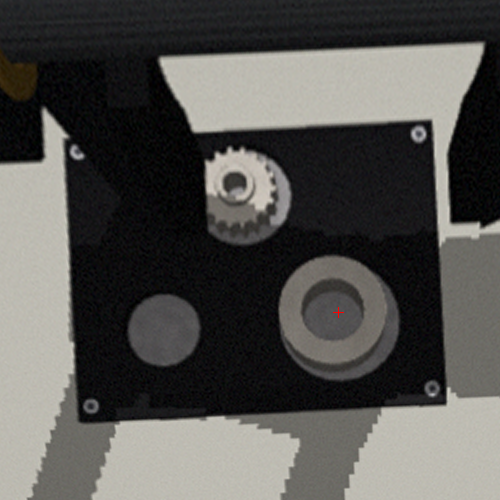

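The ring seems seated, about 2.5 mm off centre but inside its clearance; I'll check it again later. The spacer is next.

>>> play_rows:
  motion: [4,-2.2,0,0,0,0,9,-5,0,0,0,0,14,-7.9,0,0,0,0,19,-10.7,0,0,0,0,21.5,-12,2,0,0,0,21.5,-12,3.7,0,0,0,21.5,-12.1,3.7,0,0,0,21.5,-12.1,3.7,0,0,0,21.5,-12.1,3.7,0,0,0]
  jaw: -0.05

```text
time: 14.88
tcp_pos: [0.4112, -0.1867, 0.0621]
ee_rot: [-3.141, 0.0, -3.096]
contact_force: [0.1, 0.5, 0.2]
finger_gap: 0.0419
finger_force: 0.0
```

```bash
python3 - <<'E'
from h import *
go(.4094,-.1863,.0085,np.pi+.05); s=r.state(); print(s['finger_gap'])
E
```

```text
t 14.88 P [ 0.4112 -0.1867  0.0621] yaw -3.0957 -> row [ 1.820e-01  4.900e-02  5.359e+00  0.000e+00  0.000e+00 -4.000e-03]
0.04193142365644333
```

>>> play_rows:
  motion: [0.1,0.03,2.5,0,0,0,0.1,0.03,4.8,0,0,0,0.1,0.03,5.2,0,0,0,0.1,0.03,5.2,0,0,0,0.1,0.03,5.2,0,0,0]

```text
time: 15.5
tcp_pos: [0.4104, -0.1869, 0.0107]
ee_rot: [-3.14, 0.001, -3.096]
contact_force: [0.0, -0.6, 0.9]
finger_gap: 0.042
finger_force: 0.0
```

>>> play_rows:
  motion: [0,0,0,0,0,0,0,0,0,0,0,0,0,0,0,0,0,0,0,0,0,0,0,0]
  jaw: -0.7

```text
time: 16.0
tcp_pos: [0.4099, -0.1866, 0.0101]
ee_rot: [-3.141, 0.0, -3.096]
contact_force: [-1.0, 0.8, 5.2]
finger_gap: 0.0215
finger_force: 20.0
```

```bash
python3 - <<'E'
from h import *
go(.6163,.0166,.03,np.pi+.045)
E
```

```text
t 16.0 P [ 0.4099 -0.1866  0.0101] yaw -3.0964 -> row [-21.534  19.371  -1.994   0.      0.      0.   ]
```

>>> play_rows:
  motion: [0,0,-3,0,0,0,0,0,-6.5,0,0,0,-3,2.7,-8,0,0,0,-7,6.3,-8,0,0,0,-11,10,-8,0,0,0,-15,13.5,-8,0,0,0,-19,17,-7,0,0,0,-21.5,19.4,-5,0,0,0,-21.5,19.4,-3,0,0,0,-21.5,19.4,-2,0,0,0,-21.5,19.4,-2,0,0,0,-21.5,19.4,-2,0,0,0]

```text
time: 17.5
tcp_pos: [0.6158, 0.0161, 0.0305]
ee_rot: [-3.141, 0.001, -3.098]
contact_force: [-0.0, 0.1, -0.3]
finger_gap: 0.0215
finger_force: 20.0
```

```bash
python3 - <<'E'
from h import *
print(r.state()['finger_gap']); go(.6163,.0166,.0101,np.pi+.045)
E
```

```text
0.02150610922370951
t 17.5 P [0.6158 0.0161 0.0305] yaw -3.0976 -> row [-4.800e-02  4.800e-02  2.037e+00  0.000e+00  0.000e+00 -1.000e-03]
```

>>> play_rows:
  motion: [0,0,1,0,0,0,0,0,1.9,0,0,0,0,0,2.05,0,0,0,0,0,2.05,0,0,0,0,0,2.05,0,0,0]

```text
time: 18.12
tcp_pos: [0.6156, 0.0171, 0.0091]
ee_rot: [3.142, -0.0, -3.096]
contact_force: [0.1, -0.4, -0.8]
finger_gap: 0.0219
finger_force: 20.0
```

>>> play_rows:
  motion: [0,0,0,0,0,0,0,0,0,0,0,0,0,0,0,0,0,0,0,0,-4,0,0,0,0,0,-9,0,0,0,0,0,-9,0,0,0,0,0,-9,0,0,0]
  jaw: -0.15

```text
time: 19.0
tcp_pos: [0.6153, 0.0171, 0.0989]
ee_rot: [3.142, -0.0, -3.096]
contact_force: [-0.6, 0.3, -0.9]
finger_gap: 0.0376
finger_force: 0.0
```

```bash
python3 - <<'E'
from h import *
go(.4184,-.309,.06,np.pi+.05)
E
```

```text
t 19.0 P [0.6153 0.0171 0.0989] yaw -3.0964 -> row [ 2.1148e+01 -3.1690e+01  3.8880e+00  0.0000e+00  0.0000e+00 -5.0000e-03]
```

>>> play_rows:
  motion: [2.5,-3.7,0,0,0,0,5.5,-8.2,0,0,0,0,8.5,-12.7,0,0,0,0,11.5,-17.2,0,0,0,0,14.5,-21.7,0,0,0,0,17.5,-26.2,0,0,0,0,20,-30,0.5,0,0,0,21.1,-31.7,2.5,0,0,0,21.1,-31.7,3.8,0,0,0,21.1,-31.7,3.8,0,0,0,21.1,-31.7,3.8,0,0,0,21.1,-31.7,3.8,0,0,0]
  jaw: 0.4

```text
time: 20.5
tcp_pos: [0.42, -0.3087, 0.0618]
ee_rot: [-3.141, 0.001, -3.095]
contact_force: [0.4, 0.7, -0.8]
finger_gap: 0.0617
finger_force: 0.0
```

```bash
python3 - <<'E'
from h import *
p=look('pics/w7.png',.010,.46,-.29,.1,marks=[(.4184,-.309),(.4963,-.307)])
q=look('pics/x.png',.010,.64,-.022,.1,marks=[])
cv2.imwrite('pics/w7.png',np.hstack([cv2.imread('pics/w7.png'),cv2.resize(q['image'],(300,188)) if 0 else cv2.copyMakeBorder(cv2.resize(q['image'],(300,188)),0,312,0,0,0)]) if 0 else cv2.imread('pics/w7.png'))
go(.4184,-.309,.007,np.pi+.05); s=r.state(); print(s['finger_gap'])
E
```

```text
t 20.6 P [ 0.4199 -0.3089  0.0618] yaw -3.0953 -> row [ 1.460e-01 -0.000e+00  5.479e+00  0.000e+00  0.000e+00 -4.000e-03]
0.06171898453413004
```

View pics/w7.png

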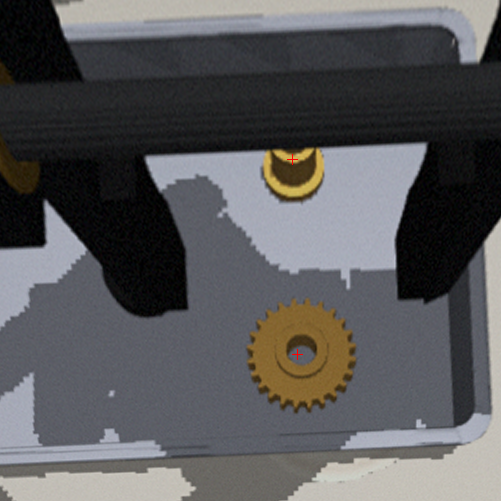

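The gear is centred at (.4182, -.3106); I'll go lower for its thin rim.

>>> play_rows:
  motion: [0.1,-0.1,2.5,0,0,0,0.1,-0.15,4.8,0,0,0,0.1,-0.15,5.6,0,0,0,0.1,-0.15,5.6,0,0,0,0.1,-0.15,5.6,0,0,0,0.1,-0.15,5.6,0,0,0]

```text
time: 21.35
tcp_pos: [0.4188, -0.3112, 0.0061]
ee_rot: [-3.14, 0.001, -3.096]
contact_force: [-0.8, -0.8, 0.3]
finger_gap: 0.0618
finger_force: 0.0
```

>>> play_rows:
  motion: [0,0,0,0,0,0,0,0,0,0,0,0,0,0,0,0,0,0,0,0,0,0,0,0]
  jaw: -0.4

```text
time: 21.85
tcp_pos: [0.4184, -0.3108, 0.0054]
ee_rot: [-3.141, 0.0, -3.096]
contact_force: [-0.7, 0.2, 3.6]
finger_gap: 0.0431
finger_force: 20.0
```

```bash
python3 - <<'E'
from h import *
go(.4347,-.0115,.03,np.pi-.18)
E
```

```text
t 21.85 P [ 0.4184 -0.3108  0.0054] yaw -3.0963 -> row [-2.98  29.823 -2.456  0.     0.     0.225]
```

>>> play_rows:
  motion: [0,0,-3,0,0,0,0,0,-6.5,0,0,0,-0.4,4,-8,0,0,0.03,-1,9,-8,0,0,0.07,-1.5,14.5,-8,0,0,0.11,-2,20,-8,0,0,0.15,-2.5,25,-7,0,0,0.19,-3,29.8,-5,0,0,0.225,-3,29.8,-3,0,0,0.225,-3,29.8,-2.5,0,0,0.225,-3,29.8,-2.5,0,0,0.225,-3,29.8,-2.5,0,0,0.225,-3,29.8,-2.5,0,0,0.225]

```text
time: 23.48
tcp_pos: [0.4354, -0.0123, 0.0308]
ee_rot: [-3.141, 0.001, 2.961]
contact_force: [0.3, -0.3, -0.6]
finger_gap: 0.0429
finger_force: 20.0
```

```bash
python3 - <<'E'
from h import *
s=r.state();print(s['finger_gap'],s['contact_force']); go(.4347,-.0115,.0068,np.pi-.18)
E
```

```text
0.042894873969023715 [ 0.25271875 -0.33844344 -0.55971   ]
t 23.48 P [ 0.4354 -0.0123  0.0308] yaw 2.9607 -> row [ 8.000e-02  6.500e-02  2.403e+00  0.000e+00  0.000e+00 -1.000e-03]
```

>>> play_rows:
  motion: [0,0,1,0,0,0,0,0,1.9,0,0,0,0,0,2.3,0,0,0,0,0,2.3,0,0,0,0,0,2.3,0,0,0,0,0,2.3,0,0,0]

```text
time: 24.22
tcp_pos: [0.435, -0.0117, 0.0074]
ee_rot: [-3.142, 0.0, 2.962]
contact_force: [-1.4, 0.5, -0.9]
finger_gap: 0.0429
finger_force: 20.0
```

>>> play_rows:
  motion: [0,0,0,0,0,0,0,0,0,0,0,0,0,0,0,0,0,0,0,0,-4,0,0,0,0,0,-9,0,0,0,0,0,-9,0,0,0,0,0,-9,0,0,0]
  jaw: 0.4

```text
time: 25.1
tcp_pos: [0.4345, -0.0115, 0.0968]
ee_rot: [3.142, -0.0, 2.962]
contact_force: [-0.8, 0.5, 0.0]
finger_gap: 0.0619
finger_force: 0.0
```

```bash
python3 - <<'E'
from h import *
look('pics/w8.png',.010,.4623,.0183,.1,marks=[(.4347,-.0115),(.448,.0612)])
go(.4963,-.307,.06,np.pi+.05)
E
```

```text
t 25.15 P [ 0.4339 -0.0114  0.0962] yaw 2.9618 -> row [-11.428 -27.969   3.615   0.      0.     -0.23 ]
```

View pics/w8.png

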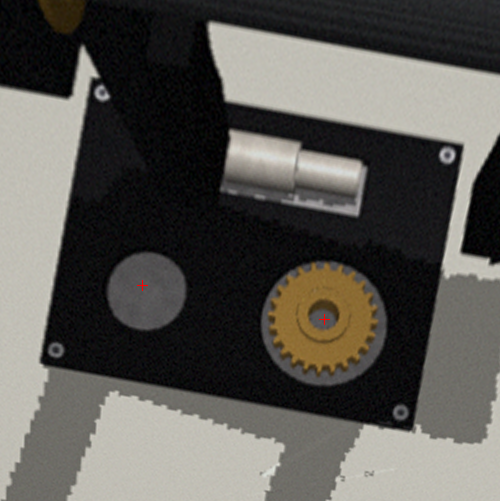

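The large gear is placed. The bush is last; I'll grip its body above the flange.

>>> play_rows:
  motion: [-1.5,-4,0,0,0,-0.04,-3.5,-8.5,0,0,0,-0.08,-5.3,-13,0,0,0,-0.12,-7.1,-17.5,0,0,0,-0.16,-9,-22,0,0,0,-0.2,-10.8,-26.4,0.5,0,0,-0.23,-11.4,-28,2.5,0,0,-0.23,-11.4,-28,3.7,0,0,-0.23,-11.4,-28,3.7,0,0,-0.23,-11.4,-28,3.7,0,0,-0.23,-11.4,-28,3.7,0,0,-0.23]
  jaw: 0

```text
time: 26.52
tcp_pos: [0.4974, -0.307, 0.061]
ee_rot: [-3.141, 0.001, -3.09]
contact_force: [-0.4, 0.3, 0.2]
finger_gap: 0.0439
finger_force: 0.0
```

```bash
python3 - <<'E'
from h import *
p=look('pics/w9.png',.006,.49,-.307,.06,marks=[(.4963,-.307)],s=.0003)
q=look('pics/w9b.png',.019,.49,-.307,.06,marks=[(.4963,-.307)],s=.0003)
cv2.imwrite('pics/w9.png',np.hstack([cv2.imread('pics/w9.png'),cv2.imread('pics/w9b.png')]))
go(.4963,-.307,.011,np.pi+.05); s=r.state(); print(s['finger_gap'])
E
```

```text
t 26.62 P [ 0.4974 -0.3073  0.061 ] yaw -3.0906 -> row [1.040e-01 3.800e-02 5.003e+00 0.000e+00 0.000e+00 1.000e-03]
0.04389573532156329
```

View pics/w9.png

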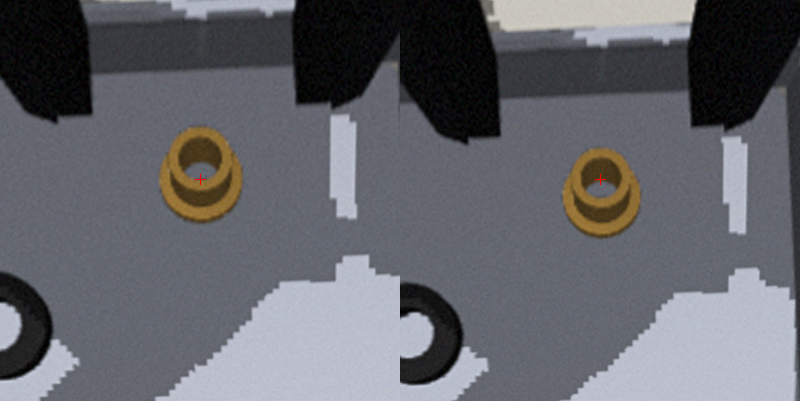

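The bush's body centre is on the marker at (.4963, -.307), so I'll descend.

>>> play_rows:
  motion: [0.03,0,2.5,0,0,0,0.03,0,4.5,0,0,0,0.03,0,4.9,0,0,0,0.03,0,4.9,0,0,0,0.03,0,4.9,0,0,0,0.03,0,4.9,0,0,0]

```text
time: 27.38
tcp_pos: [0.497, -0.308, 0.012]
ee_rot: [-3.141, 0.001, -3.091]
contact_force: [0.3, 0.0, 0.1]
finger_gap: 0.0441
finger_force: 0.0
```

>>> play_rows:
  motion: [0,0,0,0,0,0,0,0,0,0,0,0,0,0,0,0,0,0,0,0,0,0,0,0]
  jaw: -0.8

```text
time: 27.88
tcp_pos: [0.4967, -0.3076, 0.0114]
ee_rot: [-3.141, 0.0, -3.091]
contact_force: [-0.3, 0.2, 2.0]
finger_gap: 0.0241
finger_force: 20.0
```

```bash
python3 - <<'E'
from h import *
go(.448,.0612,.032,np.pi-.18)
E
```

```text
t 27.88 P [ 0.4967 -0.3076  0.0114] yaw -3.0914 -> row [ 3.012 37.076 -2.061  0.     0.     0.23 ]
```

The 24 mm opening matches the flange rather than the body. I'll lift a little and look.

>>> play_rows:
  motion: [0,0,-1.5,0,0,0,0,0,-3.5,0,0,0,0,0,-4,0,0,0,0,0,-4,0,0,0]

```text
time: 28.38
tcp_pos: [0.4971, -0.308, 0.0523]
ee_rot: [-3.14, 0.001, -3.091]
contact_force: [0.1, 1.1, -0.5]
finger_gap: 0.0238
finger_force: 20.0
```

```bash
python3 - <<'E'
from h import *
s=r.state(); print(s['finger_gap'],s['finger_force'],s['tcp_pos'])
p=capture('wrist'); t=capture('side')
u=pix(p,[.4967,-.3076,.045]).astype(int); v=pix(t,[.4967,-.3076,.045]).astype(int); print(u,v)
def cr(I,u,h): 
    x=np.clip(u[0],h,640-h);y=np.clip(u[1],h,400-h); return cv2.resize(I[y-h:y+h,x-h:x+h],(400,400),interpolation=cv2.INTER_CUBIC)
cv2.imwrite('pics/w10.png',np.hstack([cr(p['image'],u,70),cr(t['image'],v,50)]))
E
```

```text
0.023764581378150716 19.9999138712883 [ 0.49710172 -0.30796009  0.05232055]
[313 256] [343 157]
```

View pics/w10.png

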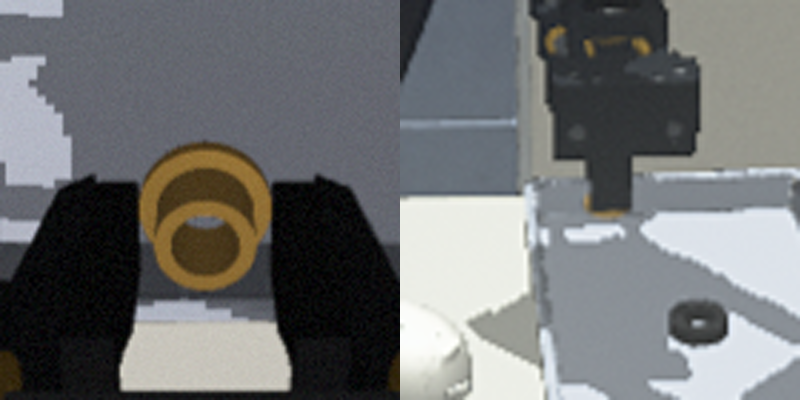

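The bush is held upright by its flange, so I'll carry it over.

>>> play_rows:
  motion: [0.2,3,-3.5,0,0,0.02,0.6,8,-4,0,0,0.05,1,13,-4,0,0,0.08,1.5,18,-4,0,0,0.11,1.9,23,-4,0,0,0.14,2.3,28,-4,0,0,0.17,2.7,33,-3,0,0,0.2,3,37.1,-1,0,0,0.23,3,37.1,1,0,0,0.23,3,37.1,2,0,0,0.23,3,37.1,2,0,0,0.23,3,37.1,2,0,0,0.23,3,37.1,2,0,0,0.23]

```text
time: 30.1
tcp_pos: [0.4487, 0.061, 0.0319]
ee_rot: [3.142, 0.001, 2.961]
contact_force: [-0.2, 1.1, 0.2]
finger_gap: 0.024
finger_force: 20.0
```

```bash
python3 - <<'E'
from h import *
s=r.state();print(s['finger_gap'],s['contact_force']); go(.448,.0612,.0115,np.pi-.18)
E
```

```text
0.024025070078865115 [-0.235113    1.12039999  0.20197091]
t 30.1 P [0.4487 0.061  0.0319] yaw 2.9609 -> row [ 7.400e-02  5.000e-03  2.037e+00  0.000e+00  0.000e+00 -1.000e-03]
```

>>> play_rows:
  motion: [0,0,1,0,0,0,0,0,1.8,0,0,0,0,0,2,0,0,0,0,0,2,0,0,0,0,0,2,0,0,0]

```text
time: 30.72
tcp_pos: [0.4475, 0.0615, 0.0113]
ee_rot: [-3.141, -0.001, 2.962]
contact_force: [-3.5, -1.5, 9.1]
finger_gap: 0.0239
finger_force: 20.0
```

```bash
python3 - <<'E'
from h import *
s=r.state();print(s['finger_gap'],s['contact_force']); go(.448,.0612,.0115,np.pi-.18)
E
```

```text
0.023879395796417596 [-3.53214326 -1.52249161  9.08932357]
t 30.73 P [0.4475 0.0615 0.0113] yaw 2.9621 -> row [-0.053 -0.02  -0.022  0.     0.     0.   ]
```

>>> play_rows:
  motion: [0,0,0,0,0,0,0,0,0,0,0,0,0,0,0,0,0,0,0,0,-4,0,0,0,0,0,-9,0,0,0,2,-3,-15,0,0,0,5,-6,-20,0,0,0,9,-9,-24,0,0,0,9,-9,-24,0,0,0,9,-9,-24,0,0,0,9,-9,-24,0,0,0,9,-9,-24,0,0,0]
  jaw: -0.1

```text
time: 32.22
tcp_pos: [0.3432, -0.0104, 0.2498]
ee_rot: [3.141, -0.003, 2.963]
contact_force: [-0.3, 0.0, -0.2]
finger_gap: 0.0395
finger_force: 0.0
```

```bash
python3 - <<'E'
from h import *
p=capture('wrist'); print(r.state()['tcp_pos'])
a=warp(p,.008,.37,.56,-.07,.11,.0005)[:380,:360]; b=warp(p,.008,.55,.74,-.11,.07,.0005)[:380,:360]
cv2.imwrite('pics/end.png',np.hstack([a,b]))
E
```

```text
[ 0.34325561 -0.01043456  0.24995052]
```

View pics/end.png

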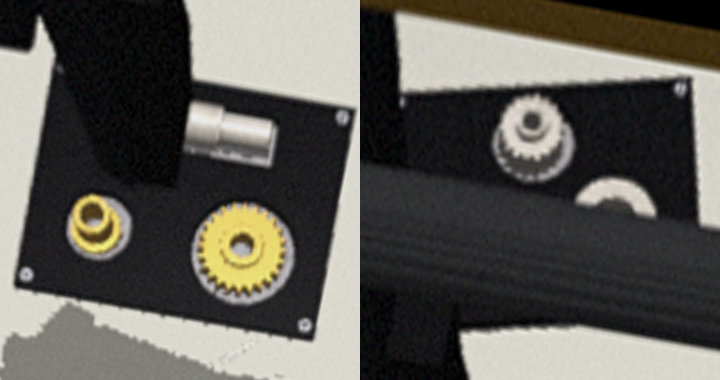

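That shows the bush and large gear in their pockets, with the shaft undisturbed. I've now viewed more pictures than the limit of 14 (16 in all), so from here I'll check the ring tray with numbers only.

```bash
python3 - <<'E'
from h import *
exp=dict(ring=(.62,-.0572),small_gear=(.672,-.0167),spacer=(.6163,.0166),bush=(.448,.0612),large_gear=(.4347,-.0115),collar=(.4535,-.248),shaft=(.4958,.0122))
for n in ['top','side','wrist']:
    p=capture(n)
    for t,e in exp.items():
        for q in place_of(p,t)[:1]: print(n,t,round(q['conf'],2),'off mm',((at(p,q['at'],.002)[:2]-e)*1e3).round(1))
E
```

```text
top ring 0.62 off mm [6.6 2.5]
top small_gear 0.7 off mm [-217.3 -237. ]
top spacer 0.73 off mm [-160.7 -261.2]
top bush 0.44 off mm [0.9 5.8]
top large_gear 0.71 off mm [61.8 16. ]
top collar 0.59 off mm [-3.9 -7.7]
top shaft 0.55 off mm [-5.1 -1.7]
side ring 0.79 off mm [6.3 0.3]
side spacer 0.42 off mm [-3.5 -8.4]
side bush 0.72 off mm [-19.3 -72.7]
side large_gear 0.82 off mm [-4.5 -1.5]
side shaft 0.81 off mm [-3.2 -7.1]
wrist ring 0.48 off mm [1.9 0.9]
wrist small_gear 0.65 off mm [2.9 4.7]
wrist spacer 0.61 off mm [-181.9  -23.3]
wrist bush 0.8 off mm [-3.1  1.1]
wrist large_gear 0.69 off mm [1.4 7.5]
wrist collar 0.67 off mm [0.  5.3]
wrist shaft 0.8 off mm [3.4 1.3]
```

>>> play_rows:
  motion: [-5,0.7,0,0,0,-0.03,-10,1.5,1,0,0,-0.06,-15,2.2,2,0,0,-0.09,-20,3,3,0,0,-0.12,-25,3.7,4,0,0,-0.15,-31.4,4.7,5,0,0,-0.18,-31.4,4.7,5,0,0,-0.18,-31.4,4.7,5,0,0,-0.18,-31.4,4.7,5,0,0,-0.18]
  jaw: 1

```text
time: 34.6
tcp_pos: [0.6601, -0.0208, 0.2024]
ee_rot: [-3.141, 0.001, -3.141]
contact_force: [0.2, 0.3, -0.1]
finger_gap: 0.0884
finger_force: 0.0
```

```bash
python3 - <<'E'
from h import *
p=capture('wrist'); print(r.state()['tcp_pos'])
for t,e,z in [('ring',(.62,-.0572),.016),('small_gear',(.672,-.0167),.011),('spacer',(.6163,.0166),.016),('ring_tray',(.64,-.022),0)]:
    for q in place_of(p,t)[:1]: print(t,round(q['conf'],2),'off mm',((at(p,q['at'],.002)[:2]-e)*1e3).round(1))
    h=.04; g=cv2.cvtColor(warp(p,z,e[0]-h,e[0]+h,e[1]-h,e[1]+h),6)
    R={'ring':43,'small_gear':33,'spacer':23}.get(t)
    if R:
        c=cv2.HoughCircles(cv2.GaussianBlur(g,(5,5),0),cv2.HOUGH_GRADIENT,1,20,param1=80,param2=12,minRadius=R-5,maxRadius=R+10)
        print([(round((80-b)*.5,1),round((80-a)*.5,1),round(rr*.5,1)) for a,b,rr in c[0][:3]])
        if t=='spacer': print(cv2.resize(g[30:130,30:130],(20,20),interpolation=cv2.INTER_AREA))
E
```

```text
[ 0.6601915  -0.02082915  0.20276451]
ring 0.77 off mm [1.6 2.6]
[(np.float32(-0.2), np.float32(0.8), np.float32(24.0))]
small_gear 0.83 off mm [1.9 2.3]
[(np.float32(-1.2), np.float32(-0.2), np.float32(19.7)), (np.float32(10.2), np.float32(10.2), np.float32(17.2))]
spacer 0.66 off mm [-1.2  4.7]
[(np.float32(-0.8), np.float32(-1.2), np.float32(14.6))]
[[ 13  11  15  12  14  13  11  13  12  13  13  10  12  12  13  13   9  13
   12  11]
 [ 12  13  10   9  11  12  15  12  13  11  12  10  12  15  13  12  11  12
   14  13]
 [ 12  11  12  13  15  12  12  12   9  15  13  13  10  13  12  13  12  14
   11  13]
 [ 12  13  14  12  15  13  13  14  14  11   9  10   9  14  11  11  12  12
   11  14]
 [ 12  12  12  17  13  12  12  12  23  39  42  42  28  14  13  13  14  14
   13  14]
 [ 11  16  15   9  12  12  15  49  79  80  78  74  73  60  28  13  12  13
   13  10]
 [ 10  12  13  13  10  13  70 113 119 118 118 105  85  78  73  29  11  15
   14  13]
 [ 16  16  12  12  10  51 115 119 115 114 115 118 114  85  78  64  16  13
   13  14]
 [ 35  34  25  20  18  94 119 101  64  65  72 109 118 103  78  80
[... 289 characters left out ...]
 36  32 141 207 196 168 148 174 199 206 137 132 148  57  33
   12  15]
 [ 35  35  36  36  35  49 168 205 205 206 204 206 165 104 153 113  36  15
   13  13]
 [ 33  36  37  36  37  35  64 135 177 179 171 115  98 138 113  47  37  15
   13  13]
 [ 35  36  36  37  37  37  33  79 113 107 126 142 147  91  36  40  39  14
   14  14]
 [ 36  35  39  34  37  37  40  38  35  50  64  57  46  37  41  41  26  15
   12  14]
 [ 35  37  38  37  36  38  37  38  37  38  39  38  39  39  38  41  19  12
   13  11]
 [ 37  36  38  36  36  38  36  37  37  37  39  39  40  38  39  42  17  15
   13  13]
 [ 36  36  36  36  36  39  38  38  37  39  39  39  39  39  39  39  17  11
   13  13]]
ring_tray 0.76 off mm [-0.3  0.7]
```

The spacer, ring and small gear all lie inside their pockets at the expected heights.

```bash
python3 -c "
from h import *
print(r.job_done())"
```

```text
the job is handed in; nothing more can be done
None
```

I made up both kits and handed the job in at about 35 s: all five parts are in their own pockets by image and position checks, and the shaft and collar were left alone; I viewed 16 pictures, two over the limit of 14.

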